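Reset the tripped workshop heater

ROBOT

A 6-joint arm with a two-finger parallel gripper is mounted at the origin on the work surface. World frame = base frame: x ahead of the robot, y to its left, z up, the work surface at z = 0. Lengths are in m, angles in rad, forces in N, time in s.
With the tool pointing down it reaches from about 0.35 to 0.975 m from the base axis. Payload 4.9 kg.
Tool frame: the origin (TCP) lies midway between the tips of the shut fingers; the grasp point (between the pads) lies 19 mm behind it (manip.pinch_z is the distance from the TCP to the grasp point, in m); z points along the fingers, y is the direction in which the jaws open and shut (so a half turn about z gives the same grasp; the last joint's range is limited). The gripper opens to 85 mm and grips with 20 to 120 N. Pads are 22 mm wide; open, the fingers measure 114 mm over their backs; the gripper's body (76 mm by 85 mm) begins 54 mm behind the grasp point. The pads swing forward as they close: fully open they stand 13 mm farther back than shut.
Start: joints at [-1.326, 0.053, 1.613, -0, 1.476, -0.119], TCP at [0.222, -0.584, 0.231] pointing down, gripper open.
Joint ranges: [-3.01, 3.01], [-1.01, 2.22], [0.06, 2.58], [-1.02, 4.17], [0.09, 2.62], [-3.14, 3.14]. Speed limits (rad/s): [2.57, 2.57, 3.14, 3.14, 3.14, 3.14].

INTERFACE

Orientations are given as a unit quaternion [w, x, y, z].
In Python, from plant import manip gives the robot as it stands.
- The arm moves only by the tool drive_tool, never from a script. Its argument "commands" is text: rows parted by semicolons, each of 5 numbers parted by spaces: the finger opening in mm, from 0 to 85.4, then the shift along the tool's x, y, z in units of 30 mm (1.0 is 30 mm), then the turn about the tool's z in degrees. A call has exactly 8 rows; each row shifts and turns the commanded pose from where the row before left it, along the tool's axes as they then stand; what a row does not reach is not made up. A row lasts 1/8 s, in which the tool goes at most 62.5 mm and 10.7 degrees, less where a joint would pass 70% of its speed; a pose out of reach is approached as far as the arm can. A call is refused whole if a number of a shift passes 1 or a number of a turn 10.7, either way. A call with a gripper value outside its range is refused whole. The fingers move at their own pace and stop on an object; the grip force is fixed at half the most. Time passes only in rows, so rows that do not move let the fingers close, or fill a call up. It gives the time, the measured TCP pose, the force and the opening at its end, in the units of the state.
- manip.state(): the state, without advancing time (a new reading comes with each control period).
- manip.grab_frame(name): name is "side" or "top"; returns the picture (384x512x3 uint8, red, green, blue); there is no depth.
- manip.camera_params(name): a dict with "fx", "fy", "cx", "cy" (pixels), "xyz" and "orientation" of the camera in the world. Camera axes: x right, y down, z forward; pixel columns grow to the right and rows downward; lengths in m; the calibration is good to about 2 mm. A picture is of the moment at which its call begins. camera_params takes no time and is no camera call.
- manip.job_done(): hands the job in, once; it reports no verdict.
The state is a dict: "time": time; "joint_pos": joint angles; "joint_vel": joint speeds; "joint_efforts": joint torques, N m; "tool_pos": TCP position; "tool_rot": TCP orientation; "contact_force": force on the tool from outside, world axes, zero at the start; "ft_torque": the same for the moment, N m; "gripper_width": opening from 0.0 (shut) to 1.0 (fully open).
Only numpy, scipy, OpenCV 4.12 (cv2) and the standard library are available. Lean on these libraries where they do the work, as an engineer would, in place of code of your own. Each camera call takes 0.05 s, during which the arm holds its last target. There are 200 camera calls.

TASK

The fan heater on the basement bench has tripped. Take the square-handled reset probe from the timber block, push it down the sunken hole in the heater's sloping panel until the little reset button is fully in, and hold it there for a second; then snap the probe upright into the spring clip on its stand, collar down on the jaws, and let go. Leave the other things standing as they are.

Things in the scene. Friction and masses are not known exactly. Their poses are not given: they have to be found in the camera images.
- probe: Reset probe, 60 g, standing shaft-down in one of the block's three holes (which one varies). Grey handle of square section 18 x 18 mm, 55 mm tall, on a round steel collar 22 mm wide, 4 mm thick; below it a rigid round shaft 6.5 mm thick. Origin: on the axis at the collar's underside (handle from 4 to 59 mm above it). z up the axis, from tip to handle; x, y square to the handle's flats.
- probe_tip (a point): Round blunt tip of the probe's shaft, on its axis, 80 mm below the probe's origin.
- block: Fixed drilled timber offcut, 44 mm thick (x), 150 mm long (y), 89 mm high, origin under its centre. Three upright holes 11 mm wide, 84 mm deep, in a row along y, 50 mm apart, the middle one central; a tool in each, its collar resting on the block's top. Block and clip stand flank the heater, either way round.
- reset_mouth (a point): Centre of the reset hole, in the plane of the sloping panel. z: out along the hole's axis, 0.70 rad (40 degrees) from vertical, leaning to the heater's front; x up the slope. Round straight hole 15 mm wide; the button's top lies 24 mm down it. A countersunk steel bezel, 34 mm wide and 7 mm high, guides a tip in. Deep and narrow: the probe must go in along the hole, not upright.
- reset (a joint): Travel of the recessed reset button (m): 0 out, 0.005 fully in. Grey round cap 11 mm wide, sprung: starts to move at about 1.2 N, fully in at about 4.2 N, then stops hard; springs back when let go.
- heater: Fixed grey fan heater, 200 mm deep (x), 220 mm wide (y); origin under its centre. Its front looks to its own -x, roughly to the robot's left (world +y). The black panel slopes up from 85 mm at the front to 191 mm at the back; behind it a handle up to 220 mm. Nothing overhangs the panel. On it: the reset hole in the middle, two dials 42 mm wide, 21 mm high, 70 mm to either side, a lamp.
- clip_seat (a point): Probe's place in the spring clip, midway between the jaws, level with their top, 112 mm up. z up; x into the clip, its mouth looks to -x. Two sprung steel jaws 12 mm tall, a V 24 mm wide 34 mm before the seat, 1 mm wide 9 mm before it, then a pocket. Push the shaft in along +x (2 to 6 N) till it snaps. Seated: probe upright, its origin within 2 mm of this point, collar on the jaws.
- clip: The clip's fixed stand: base plate 110 x 110 mm, 10 mm thick, origin under its centre, a post behind the jaws (+x). The seat is 112 mm straight above the origin; nothing on the stand is higher than that.
- jaw_left (a joint): Angle of the clip's sprung jaw on the +y side of the clip (rad): 0 shut and empty, grows as it swings outward; 0.1 to 0.2 while the shaft passes, about 0.05 with the shaft held midway.
- jaw_right (a joint): The same for the jaw on the -y side.
- awl: Awl with a round bulbous grey handle, 48 mm high above the block; stands in the block. Leave it.
- tkey: Key with a T-shaped handle, crossbar 56 mm long, 13 mm thick, top 47 mm above the block; stands in the block. Leave it.
- tape: Tape measure, 65 x 35 x 60 mm, on the bench between robot and heater. Leave it.
- wrench: Steel wrench 160 mm long, flat on the bench between robot and heater. Leave it.
- jar: Jar, 66 mm wide, 85 mm high, on the bench. Leave it.
- mug: White mug, 80 mm wide, 90 mm high, on the bench. Leave it.
- carton: Small cardboard box 80 x 110 x 90 mm. Leave it.
- tin: Tin 72 mm wide, 120 mm high. Leave it.
There are look-alikes about, which are no part of the job. Leave any green look-alike of the probe alone.

How it is judged:
By the outcome, as a careful person would: the job done as asked, in the order asked, and still so for the second after the job is handed in, with the robot touching nothing.
It also fails if it takes over 64 s, if anything falls off the work surface, if the arm or the gripper's body presses on something with over 40 N, if the wrist force passes 120 N, or if a joint passes its speed limit or range.

## Working session

There is one attempt and no reset: what is moved stays moved. The work goes in short steps, Python scripts to look and compute and a tool call to move; the robot and the scene stay as the last step left them, time stands still between calls to the robot, and variables do not carry over. Pictures are saved under pics/ and viewed, about 8 in all and at most 12, crops included, and the job is handed in when it is done.

Besides the shell and the picture viewer there is one more tool, called after "Emit:" by a JSON object that holds its "api" and its "payload", one argument or row to a line. drive_tool: Moves the arm, as the interface text tells. Its arguments: {"type":"object","properties":{"commands":{"type":"string"}},"required":["commands"]}

```bash
mkdir -p pics; ls; python3 - <<'E'
from plant import manip
import cv2
for n in ("side","top"):
    im=manip.grab_frame(n); cv2.imwrite(f"pics/{n}0.png",im[...,::-1]); print(n,manip.camera_params(n))
print(manip.state(), manip.pinch_z)
E
```

```text
pics
side {'fx': 358.3989018279418, 'fy': 358.3989018279418, 'cx': 254.87304771210813, 'cy': 190.0693078386578, 'xyz': array([0.28923897, 0.8705134 , 0.7395927 ]), 'orientation': array([ 0.067874  , -0.13912255,  0.87909065, -0.45081888])}
top {'fx': 352.5501504744275, 'fy': 352.5501504744275, 'cx': 256.13445278563677, 'cy': 192.4068192636874, 'xyz': array([ 0.34802066, -0.02399154,  1.01712347]), 'orientation': array([-0.08250149,  0.72851146, -0.67555694,  0.07802164])}
{'time': 0.1, 'joint_pos': array([-1.32602961e+00,  5.32978104e-02,  1.61412384e+00,  2.66794921e-05,
        1.47597981e+00, -1.18964638e-01]), 'joint_vel': array([ 0.00066676, -0.00012394, -0.00345837, -0.00072846, -0.00072749,
       -0.00083578]), 'joint_efforts': array([ 6.40946673e-04, -3.94899523e+01, -3.71365035e+01, -5.68546955e-05,
        3.90487723e-03, -1.19419408e-06]), 'tool_pos': array([ 0.22224801, -0.58356883,  0.23020125]), 'tool_rot': array([-9.03446503e-04,  9.83507797e-01,  1.80863470e-01, -4.35977992e-05]), 'contact_force': array([ 0.71763655,  0.08892968, -0.19559521]), 'ft_torque': array([-0.01547121, -0.04291887, -0.01579949]), 'gripper_width': 0.9963736641670535} 0.0187
```

View pics/side0.png

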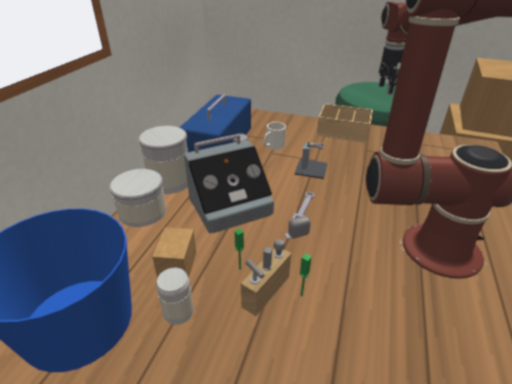

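View pics/top0.png

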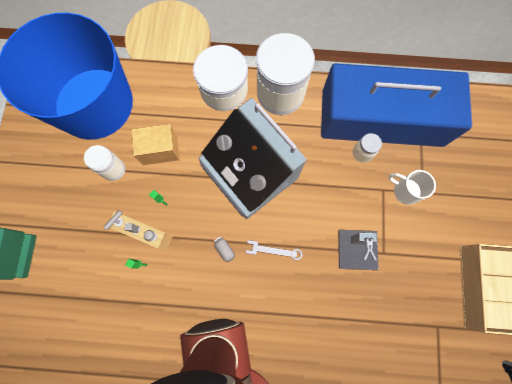

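The side view shows the heater at (230,182), the block with tools at (267,275), the clip stand at (312,163), and green look-alikes at (239,240) and (305,265). In the top view the block is at (137,229), the heater at (250,160), the clip at (358,250), and the green ones at (158,198) and (135,264). Next I'll make enlarged crops.

```bash
cat > h.py <<'E'
import numpy as np, cv2
from plant import manip
from scipy.spatial.transform import Rotation as R
def cam(n):
    p=manip.camera_params(n); q=np.array(p["orientation"]); return p,R.from_quat(q[[1,2,3,0]]).as_matrix()
def proj(n,X):
    p,M=cam(n); c=(np.atleast_2d(X)-p["xyz"])@M
    return np.c_[p["fx"]*c[:,0]/c[:,2]+p["cx"],p["fy"]*c[:,1]/c[:,2]+p["cy"]]
def ray(n,uv):
    p,M=cam(n); d=M@np.array([(uv[0]-p["cx"])/p["fx"],(uv[1]-p["cy"])/p["fy"],1]); return p["xyz"],d/np.linalg.norm(d)
def atz(n,uv,z):
    o,d=ray(n,uv); return o+d*(z-o[2])/d[2]
def tri(us,ut):
    (a,d),(b,e)=ray("side",us),ray("top",ut)
    s=np.linalg.lstsq(np.c_[d,-e],b-a,rcond=None)[0]; P,Q=a+s[0]*d,b+s[1]*e
    return (P+Q)/2,np.linalg.norm(P-Q)
def tile(im,x,y,w,h,s):
    t=cv2.resize(im[y:y+h,x:x+w],(w*s,h*s),interpolation=cv2.INTER_CUBIC)
    for i in range(0,w,10): cv2.line(t,(i*s,0),(i*s,8 if (x+i)%50 else 20),(0,255,255),1); (x+i)%50==0 and cv2.putText(t,str(x+i),(i*s+2,22),0,.4,(0,255,255),1)
    for i in range(0,h,10): cv2.line(t,(0,i*s),(8 if (y+i)%50 else 20,i*s),(0,255,255),1); (y+i)%50==0 and cv2.putText(t,str(y+i),(10,i*s-2),0,.4,(0,255,255),1)
    return t
E
python3 - <<'E'
from h import *
s=cv2.imread("pics/side0.png");t=cv2.imread("pics/top0.png")
a=np.hstack([tile(s,230,220,66,100,6),tile(t,100,200,66,100,6)])
b=np.hstack([tile(s,180,130,100,100,4),tile(t,200,100,100,120,4)[:400]])
cv2.imwrite("pics/c1.png",a)
c=np.hstack([tile(s,290,130,50,60,6),tile(t,335,225,50,60,6)])
d=np.zeros((600,800,3),np.uint8)
d[:300,:600]=np.hstack([tile(s,180,130,100,100,3),tile(t,200,100,100,100,3)])
d[300:600,:600]=np.hstack([tile(s,290,135,50,50,6),tile(t,335,225,50,50,6)])
cv2.imwrite("pics/c2.png",d)
E
```

```text
(no output)
```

View pics/c1.png

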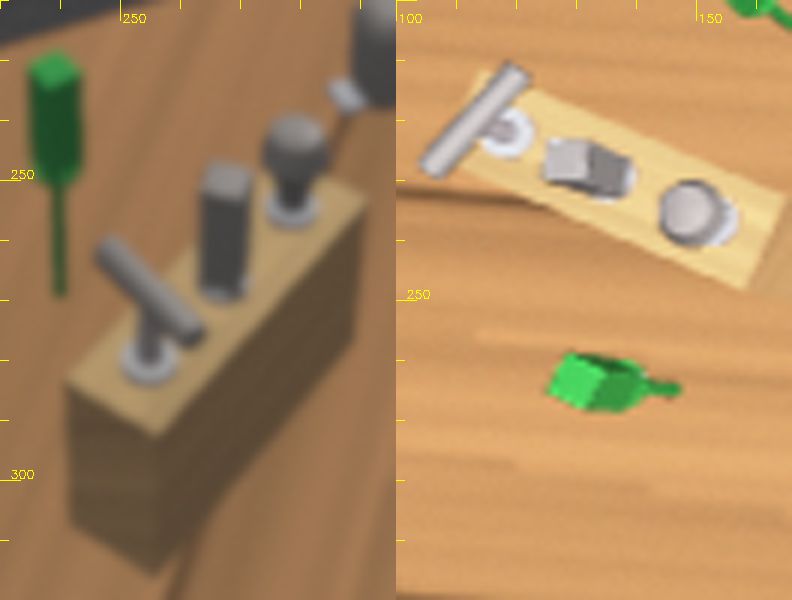

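View pics/c2.png

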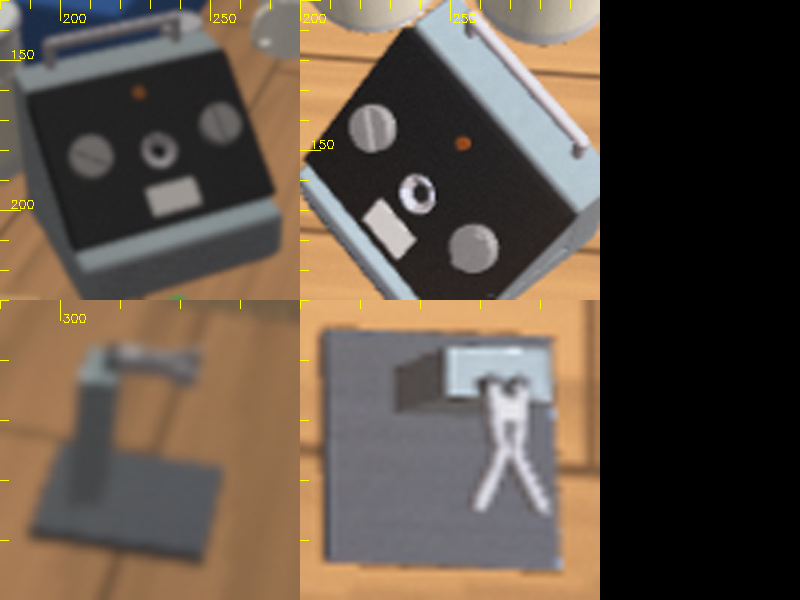

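Candidates for the probe are:
- T-key at side (254,268) / top (114,220)
- square grey handle at side (267,260) / top (130,227)
- round awl at side (279,246) / top (148,235)
- green ones at side (239,240) and (305,265)

The close crop shows the middle one is the square grey probe. The bezel is at side (233,180) / top (239,164). The clip jaws open toward larger rows in the top view.

```bash
python3 - <<'E'
from h import *
np.set_printoptions(precision=4,suppress=True)
T=lambda x,y:((x-396)/6+100,y/6+200); S=lambda x,y:(x/6+230,y/6+220)
print("block top cam"); 
for c in [(482,70),(785,195),(745,290)]: print(atz("top",T(*c),.089)[:2])
print("block side cam")
for c in [(65,380),(155,436),(367,200)]: print(atz("side",S(*c),.089)[:2])
f=[atz("top",T(*c),.148)[:2] for c in [(541,175),(558,139),(594,144),(584,181)]];print("probe top",f,np.mean(f,0))
f=[atz("side",S(*c),.148)[:2] for c in [(205,172),(224,160),(253,175),(240,196)]];print("probe side",f,np.mean(f,0))
C=lambda x,y:((x-300)/6+335,(y-300)/6+225); D=lambda x,y:(x/6+290,(y-300)/6+135)
f=[atz("top",C(*c),.01)[:2] for c in [(326,328),(553,338),(562,570),(324,562)]];print("clip base",f,np.mean(f,0))
f=[atz("top",C(*c),.112)[:2] for c in [(480,508),(545,512),(510,440),(510,385)]];print("jaws",f)
f=[atz("side",D(*c),.01)[:2] for c in [(30,530),(203,556),(222,466),(60,440)]];print("clip base side",f)
H=lambda x,y:((x-300)/3+200,y/3+100); G=lambda x,y:(x/3+180,y/3+130)
print("bezel",tri(G(159,149),H(418,193)))
print("dials",tri(G(91,156),H(373,128)),tri(G(220,122),H(474,248)))
print("panel corners", tri(G(75,250),H(302,160)),tri(G(30,95),H(414,27)),tri(G(275,192),H(402,300)),tri(G(220,48),H(575,215)))
print("lamp",tri(G(138,92),H(463,143)))
E
```

```text
block top cam
[0.4814 0.3631]
[0.4364 0.2215]
[0.3941 0.2333]
block side cam
[0.4808 0.3657]
[0.4404 0.38  ]
[0.393 0.238]
probe top [array([0.4314, 0.3071]), array([0.4467, 0.3025]), array([0.4457, 0.2873]), array([0.4302, 0.2891])] [0.4385 0.2965]
probe side [array([0.4461, 0.3003]), array([0.441 , 0.2918]), array([0.4282, 0.2961]), array([0.4299, 0.3083])] [0.4363 0.2991]
clip base [array([ 0.4896, -0.2545]), array([ 0.4929, -0.3626]), array([ 0.3849, -0.3666]), array([ 0.3802, -0.256 ])] [ 0.4369 -0.3099]
jaws [array([ 0.4041, -0.2975]), array([ 0.4045, -0.3248]), array([ 0.4335, -0.31  ]), array([ 0.4568, -0.31  ])]
clip base side [array([ 0.4854, -0.2443]), array([ 0.3785, -0.2491]), array([ 0.3833, -0.3585]), array([ 0.4905, -0.3577])]
bezel (array([0.6228, 0.0387, 0.1346]), np.float64(0.002176160234920887))
dials (array([0.6768, 0.0826, 0.1429]), np.float64(0.0016846710272845466)) (array([ 0.575 , -0.0137,  0.1443]), np.float64(0.0012086789792868024))
panel corners (array([0.6652, 0.1534, 0.0815]), np.float64(0.0017490541684078188)) (array([0.7553, 0.0513, 0.1804]), np.float64(0.004654519462996486)) (array([0.5151, 0.0441, 0.1152]), np.float64(0.03290482496421512)) (array([ 0.6002, -0.0946,  0.1832]), np.float64(0.0011832049566094856))
lamp (array([0.6578, 0.002 , 0.1733]), np.float64(0.0014935204515383743))
```

```bash
python3 - <<'E'
from h import *
np.set_printoptions(precision=4,suppress=True)
print("g2",atz("side",(303,296),0),atz("top",(147.3,265),0),tri((306,256),(130,262)))
print("g1",atz("side",(239.8,269.5),0),tri((239.3,231),(153.5,193.5)))
print("awl",atz("top",(148.8,235.5),.137),"tkey",[atz("top",((x-396)/6+100,y/6+200),.13) for x,y in [(432,168),(515,75)]])
# predicted probe pose check, yaw test: project handle top corners
for yaw in (-5,-17.4,-30):
    r=np.radians(yaw);c=[np.array([.4378,.2985,.148])+np.r_[R.from_euler('z',r).as_matrix()[:2,:2]@np.array(k)*.009,0] for k in((1,1),(1,-1),(-1,-1),(-1,1))]
    print(yaw,"T",((proj("top",c)-[100,200])*6+[396,0]).round().tolist(),"S",((proj("side",c)-[230,220])*6).round().tolist())
E
```

```text
g2 [0.3456 0.2859 0.    ] [0.35   0.2822 0.    ] (array([0.3523, 0.2836, 0.1383]), np.float64(0.002694193513406059))
g1 [0.5255 0.2533 0.    ] (array([0.5269, 0.2505, 0.1375]), np.float64(0.003478526561923935))
awl [0.4214 0.2476 0.137 ] tkey [array([0.4326, 0.36  , 0.13  ]), array([0.4744, 0.3317, 0.13  ])]
-5 T [[548.0, 136.0], [591.0, 143.0], [580.0, 186.0], [538.0, 179.0]] S [[197.0, 183.0], [214.0, 152.0], [257.0, 165.0], [241.0, 196.0]]
-17.4 T [[554.0, 133.0], [593.0, 149.0], [574.0, 189.0], [535.0, 173.0]] S [[195.0, 178.0], [221.0, 150.0], [260.0, 170.0], [234.0, 197.0]]
-30 T [[561.0, 131.0], [595.0, 155.0], [567.0, 191.0], [533.0, 167.0]] S [[194.0, 172.0], [228.0, 150.0], [260.0, 175.0], [226.0, 198.0]]
```

Emit:
{"api": "drive_tool", "payload": {
  "commands": "85 0.5 -1 -0.3 0; 85 0.5 -1 -0.3 0; 85 0.5 -1 0 0; 85 0.5 -1 0 0; 85 0.5 -1 0 0; 85 0.5 -1 0 0; 85 0.5 -1 0 0; 85 0.5 -1 0 0"
}}

```text
time: 1.1
tool_pos: [0.249, -0.3158, 0.2487]
tool_rot: [-0.0, 0.984, 0.181, -0.0]
contact_force: [0.4, -0.7, 0.6]
gripper_width: 0.996
```

Emit:
{"api": "drive_tool", "payload": {
  "commands": "50 1 -0.9 0 0; 50 1 -0.9 0 0; 50 1 -0.9 0 0; 50 1 -0.9 0 0; 50 1 -0.9 0 0; 50 1 -0.9 0 0; 50 1 -0.9 0 0; 50 1 -0.9 0 0"
}}

```text
time: 2.1
tool_pos: [0.3968, -0.0284, 0.2489]
tool_rot: [-0.0, 0.983, 0.181, -0.0]
contact_force: [1.1, 0.6, 0.1]
gripper_width: 0.586
```

Emit:
{"api": "drive_tool", "payload": {
  "commands": "50 0.51 -0.97 0 0; 50 0.51 -0.97 0 0; 50 0.51 -0.97 0 0; 50 0.51 -0.97 0 0; 50 0.51 -0.97 0 0; 50 0.51 -0.97 0 0; 50 0.51 -0.97 0 0; 50 0.51 -0.97 0 0"
}}

```text
time: 3.1
tool_pos: [0.4278, 0.2323, 0.2488]
tool_rot: [0.0, 0.983, 0.181, -0.0]
contact_force: [-0.6, -0.4, -0.4]
gripper_width: 0.585
```

Emit:
{"api": "drive_tool", "payload": {
  "commands": "50 0.5 -1 0 0; 50 0.5 -0.97 0 0; 50 0 0 0 -9.8; 50 0 0 0 -9.8; 50 0 0 0 -9.8; 50 0 0 0 -9.8; 50 0 0 0 -9.8; 50 0 0 0 -9.8"
}}

```text
time: 4.1
tool_pos: [0.4348, 0.297, 0.2487]
tool_rot: [-0.0, 0.766, 0.643, -0.001]
contact_force: [0.6, -0.4, 0.7]
gripper_width: 0.581
```

Emit:
{"api": "drive_tool", "payload": {
  "commands": "50 0.07 0.1 0.5 0; 50 0 0 0.5 0; 50 0 0 0.5 0; 50 0 0 0.5 0; 50 0 0 0.3 0; 50 0 0 0 0; 50 0 0 0 0; 50 0 0 0 0"
}}

```text
time: 5.1
tool_pos: [0.4389, 0.299, 0.1812]
tool_rot: [0.0, 0.768, 0.64, 0.001]
contact_force: [0.2, -0.1, -0.7]
gripper_width: 0.587
```

```bash
python3 - <<'E'
from h import *
s=manip.grab_frame("side")[...,::-1].copy();t=manip.grab_frame("top")[...,::-1].copy()
p=manip.state()["tool_pos"];print(p)
d=np.hstack([tile(s,220,180,80,100,5),tile(t,90,180,80,100,5)])
for n,(ox,oy,off) in {"side":(220,180,0),"top":(90,180,400)}.items():
    for q in (p,[.4378,.2985,.148]):
        u=(proj(n,q)[0]-[ox,oy])*5+[off,0]; cv2.drawMarker(d,tuple(int(v) for v in u),(0,0,255) if q is p else (255,0,255),0,12,1)
cv2.imwrite("pics/c3.png",d)
E
```

```text
[0.43876395 0.29887561 0.18094055]
```

View pics/c3.png

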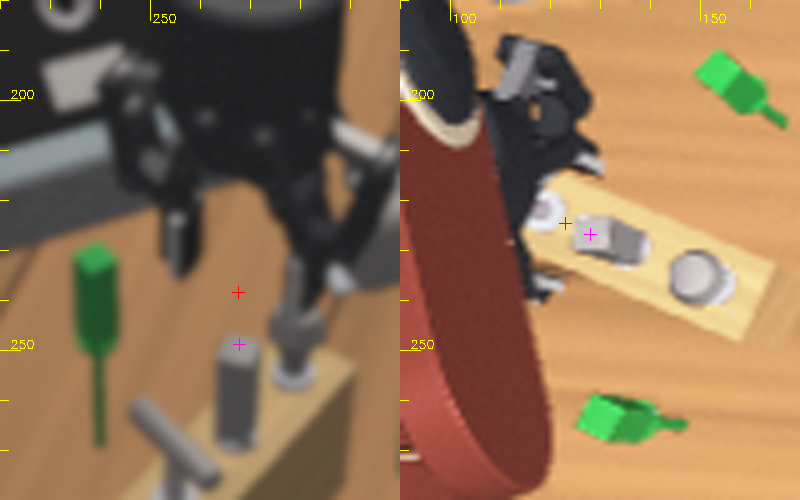

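The crop shows the handle top at side (268,249) / top (128,227), agreeing with my estimate (pink). The fingers straddle it evenly, so I descend and grip.

Emit:
{"api": "drive_tool", "payload": {
  "commands": "50 0 0.03 0.5 0; 50 0 0 0.5 0; 50 0 0 0.5 0; 50 0 0 0.5 0; 50 0 0 0.5 0; 50 0 0 0.17 0; 50 0 0 0 0; 50 0 0 0 0"
}}

```text
time: 6.2
tool_pos: [0.4399, 0.2988, 0.101]
tool_rot: [0.0, 0.768, 0.64, 0.001]
contact_force: [-0.4, -0.6, 0.2]
gripper_width: 0.585
```

Emit:
{"api": "drive_tool", "payload": {
  "commands": "10 0 0 0 0; 10 0 0 0 0; 10 0 0 0 0; 10 0 0 0 0; 10 0 0 0 0; 10 0 0 0 0; 10 0 0 0 0; 10 0 0 0 0"
}}

```text
time: 7.2
tool_pos: [0.4398, 0.2988, 0.1009]
tool_rot: [0.0, 0.768, 0.64, 0.001]
contact_force: [-0.5, 0.0, 6.1]
gripper_width: 0.209
```

Emit:
{"api": "drive_tool", "payload": {
  "commands": "10 0 0 -0.8 0; 10 0 0 -0.8 0; 10 0 0 -0.83 0; 10 0 0 0 -10.6; 10 0 0 0 -10.6; 10 0 0 0 -10.6; 10 0 0 0 -10.6; 10 0 0 0 -10.6"
}}

```text
time: 8.2
tool_pos: [0.4386, 0.2981, 0.1717]
tool_rot: [-0.001, 0.399, 0.917, -0.001]
contact_force: [0.3, 0.4, -0.6]
gripper_width: 0.211
```

Emit:
{"api": "drive_tool", "payload": {
  "commands": "10 0.17 0 0 0; 10 0.17 0 0 0; 10 0.17 0 -0.01 0; 10 0.17 0 -0.01 0; 10 0.15 0 0.02 0; 10 0.15 0 0.02 0; 10 0.15 0 0.03 0; 10 0.15 0 0.03 0"
}}

```text
time: 9.2
tool_pos: [0.4143, 0.3257, 0.1703]
tool_rot: [0.002, 0.403, 0.915, -0.001]
contact_force: [4.9, -3.8, -2.2]
gripper_width: 0.204
```

Emit:
{"api": "drive_tool", "payload": {
  "commands": "10 0.15 0 0.06 0; 10 0.15 0 0.07 0; 10 0.14 0 0.07 0; 10 0.14 0 0.075 0; 10 0.13 0 0.08 0; 10 0.13 0 0.085 0; 10 0.125 0 0.085 0; 10 0.12 0 0.085 0"
}}

```text
time: 10.2
tool_pos: [0.3914, 0.3513, 0.1528]
tool_rot: [0.0, 0.402, 0.916, 0.001]
contact_force: [2.1, -2.7, 6.4]
gripper_width: 0.203
```

```bash
cat > look.py <<'E'
from h import *
import sys
def axis_pts(org,lean,az):
    a=np.array([np.sin(lean)*np.cos(az),np.sin(lean)*np.sin(az),np.cos(lean)]); return a
def look(name,cs,ct,sc=5,segs=()):
    ims={n:manip.grab_frame(n)[...,::-1].copy() for n in("side","top")}
    for n in ims: cv2.imwrite(f"pics/{name}_{n}.png",ims[n])
    W,Hh=400//sc,500//sc; out=[]
    for n,c in(("side",cs),("top",ct)):
        ox,oy=c[0]-W//2,c[1]-Hh//2; ox-=ox%10; oy-=oy%10; ox=max(ox,0);oy=max(oy,0)
        t=tile(ims[n],ox,oy,W,Hh,sc)
        for P,Q in segs:
            u,v=[tuple(int(k) for k in (proj(n,X)[0]-[ox,oy])*sc) for X in(P,Q)]; cv2.line(t,u,v,(255,0,255),1)
        out.append(t)
    cv2.imwrite(f"pics/{name}.png",np.hstack(out))
E
python3 - <<'E'
from look import *
st=manip.state(); p=st["tool_pos"]; print(p,st["contact_force"])
g=p+[0,0,.0187]; a=axis_pts(0,np.radians(40),np.radians(133)); 
u=[tuple(int(v) for v in proj(n,g)[0]) for n in("side","top")]; print(u)
look("c4",u[0],u[1],5,[(g-.1106*a,g+.028*a)])
E
```

```text
[0.39138773 0.35127108 0.15280489] [ 2.10192145 -2.66484937  6.38026194]
[(282, 262), (99, 243)]
```

View pics/c4.png

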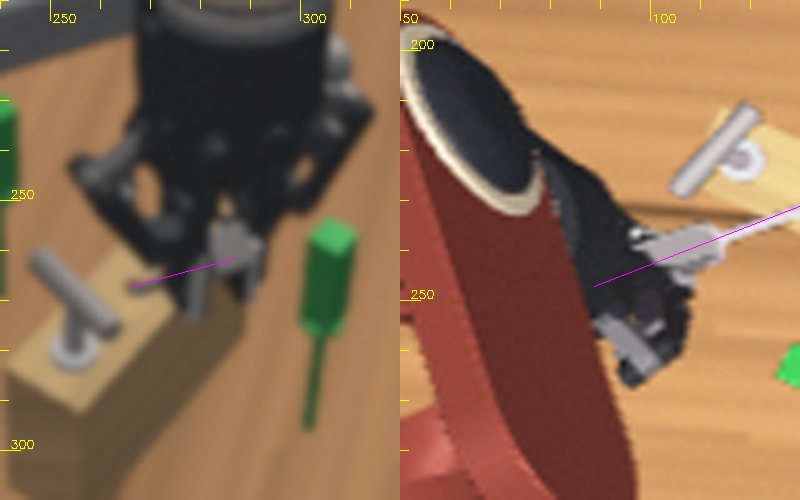

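Side view: the probe is tilted in the grip, its handle at (286,255) and its tip at the hole (266,267). The tilt is close to 40° but not measured yet. I'll lift out, carry it toward the heater and measure there.

Emit:
{"api": "drive_tool", "payload": {
  "commands": "10 0.2 0 -0.5 0; 10 0 0 -0.9 0; 10 0 0 -0.9 0; 10 -1 -0.15 0 0; 10 -1 -0.15 0 0; 10 -1 -0.15 0 0; 10 -1 -0.15 0 0; 10 -1 -0.15 0 0"
}}

```text
time: 11.3
tool_pos: [0.4715, 0.2299, 0.2208]
tool_rot: [-0.002, 0.401, 0.916, 0.001]
contact_force: [0.5, 0.9, -1.6]
gripper_width: 0.204
```

Emit:
{"api": "drive_tool", "payload": {
  "commands": "10 -0.9 -0.15 0 0; 10 -0.9 -0.15 0 0; 10 -0.9 -0.15 0 0; 10 -0.9 -0.15 0 0; 10 -0.5 -0.15 0 0; 10 0 0 0 0; 10 0 0 0 0; 10 0 0 0 0"
}}

```text
time: 12.3
tool_pos: [0.5386, 0.1247, 0.2214]
tool_rot: [-0.0, 0.401, 0.916, 0.0]
contact_force: [0.2, -0.7, -0.4]
gripper_width: 0.204
```

```bash
python3 - <<'E'
from look import *
st=manip.state(); p=st["tool_pos"]; print(p,st["tool_rot"],st["contact_force"])
g=p+[0,0,.0187]; a=axis_pts(0,np.radians(40),np.radians(133)); 
u=[tuple(int(v) for v in proj(n,g-.05*a)[0]) for n in("side","top")]; print(u)
M=np.array([.626,.0355,.1295]); ah=axis_pts(0,np.radians(40),np.radians(133.4))
look("c5",u[0],u[1],5,[(g-.1106*a,g+.028*a),(M,M+.03*ah)])
E
```

```text
[0.53861923 0.12471034 0.22142133] [-1.98728785e-04  4.01128923e-01  9.16021566e-01  1.94344843e-04] [ 0.15337377 -0.65960351 -0.35782062]
[(245, 175), (209, 179)]
```

View pics/c5.png

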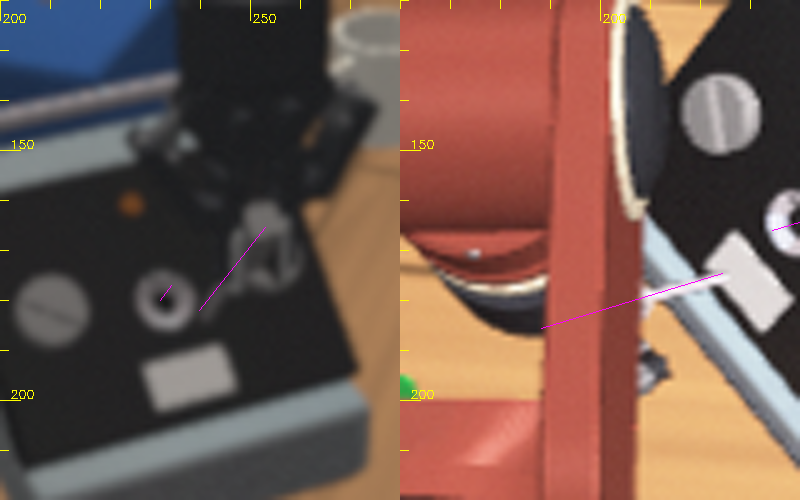

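```bash
python3 - <<'E'
from look import *
np.set_printoptions(precision=4,suppress=True)
ah=axis_pts(0,np.radians(40),np.radians(133.4))
M=np.array([.626,.0355,.1295])
for k in(0,.007,.03): print(k,proj("side",M+k*ah),proj("top",M+k*ah))
print(tri((233,180),(240,164.5)),tri((233,180),(239.3,164.3)))
# heater plane check: lamp, and slope foot
from scipy.optimize import least_squares
# clean bezel image: threshold bright ring in initial frames
for n,(x,y) in {"side":(233,180),"top":(239,164)}.items():
    im=cv2.imread(f"pics/{n}0.png",0)[y-13:y+14,x-13:x+14]; m=(im>75).astype(np.uint8)
    _,l,s,c=cv2.connectedComponentsWithStats(m); i=[j for j in range(1,len(s)) if s[j,4]>30]
    print(n,[(s[j].tolist(),(c[j]+[x-13,y-13]).tolist()) for j in i])
    cs,_=cv2.findContours(m,cv2.RETR_EXTERNAL,cv2.CHAIN_APPROX_NONE); print([ (np.array(cv2.fitEllipse(q)[0])+[x-13,y-13],cv2.fitEllipse(q)[1:]) for q in cs if len(q)>20])
E
```

```text
0 [[232.0813 180.1772]] [[240.7831 164.2433]]
0.007 [[232.6024 179.4635]] [[239.3551 164.6575]]
0.03 [[234.359  177.0574]] [[234.5323 166.0563]]
(array([0.6233, 0.0371, 0.1322]), np.float64(0.001934391220984785)) (array([0.623 , 0.0389, 0.1335]), np.float64(0.0026056889250637367))
side [([7, 8, 12, 11, 87], [232.73563218390805, 179.98850574712642]), ([9, 22, 18, 5, 63], [238.3015873015873, 191.53968253968253])]
[(array([240.2516, 191.2926]), ((3.9482176303863525, 20.169586181640625), 85.2821273803711)), (array([232.6742, 179.9409]), ((10.081289291381836, 11.200818061828613), 116.52669525146484))]
top [([7, 7, 12, 14, 112], [238.35714285714286, 164.26785714285714]), ([0, 15, 11, 12, 80], [229.4375, 172.9625])]
[(array([229.5162, 173.1345]), ((8.069378852844238, 13.59515380859375), 144.16065979003906)), (array([238.5795, 164.2046]), ((11.308523178100586, 13.057621002197266), 159.53182983398438))]
```

Emit:
{"api": "drive_tool", "payload": {
  "commands": "10 -0.29 0.025 0.02 0; 10 -0.29 0.025 0.02 0; 10 -0.29 0.025 0.03 0; 10 -0.29 0.025 0.03 0; 10 0 0 0 0; 10 -0.11 0 0.13 0; 10 -0.11 0 0.13 0; 10 0 0 0 0"
}}

```text
time: 13.4
tool_pos: [0.569, 0.0953, 0.2099]
tool_rot: [-0.001, 0.402, 0.916, -0.0]
contact_force: [-0.2, 0.2, -1.5]
gripper_width: 0.202
```

```bash
python3 - <<'E'
from look import *
st=manip.state(); p=st["tool_pos"]; print(p,st["tool_rot"],st["contact_force"])
g=p+[0,0,.0187]; a=axis_pts(0,np.radians(40),np.radians(133)); tip=g-.1106*a
M=np.array([.626,.0355,.1295]); ah=axis_pts(0,np.radians(40),np.radians(133.4)); s=(tip-M)@ah; print("s",s,"off",tip-M-s*ah)
u=[tuple(int(v) for v in proj(n,M)[0]) for n in("side","top")]
look("c6",(u[0][0]+5,u[0][1]-5),u[1],8,[(tip,g+.028*a)])
E
```

```text
[0.56899835 0.09534917 0.20987488] [-5.52248021e-04  4.01647071e-01  9.15794328e-01 -2.73769126e-04] [-0.22916389  0.2231893  -1.45659602]
s 0.0184232792045465 off [-0.00038014 -0.00074874  0.00023732]
```

View pics/c6.png

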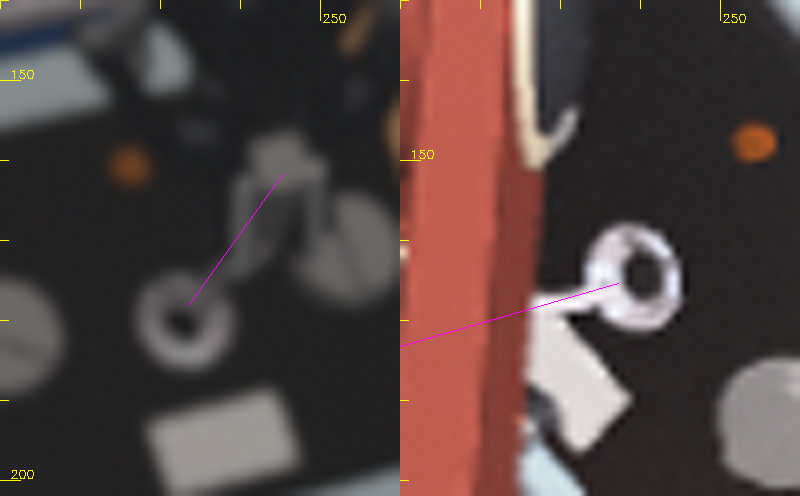

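The shaft tip is at the bezel: top (237,166), side (233,178). I continue along the hole axis while watching the force.

Emit:
{"api": "drive_tool", "payload": {
  "commands": "10 -0.08 0 0.1 0; 10 -0.08 0 0.1 0; 10 -0.08 0 0.1 0; 10 -0.08 0 0.1 0; 10 -0.08 0 0.1 0; 10 -0.08 0 0.1 0; 10 0 0 0 0; 10 0 0 0 0"
}}

```text
time: 14.5
tool_pos: [0.5791, 0.0849, 0.1926]
tool_rot: [0.0, 0.402, 0.916, 0.0]
contact_force: [0.1, 0.2, -1.0]
gripper_width: 0.203
```

Emit:
{"api": "drive_tool", "payload": {
  "commands": "10 -0.08 0 0.095 0; 10 -0.08 0 0.095 0; 10 -0.08 0 0.095 0; 10 -0.08 0 0.095 0; 10 -0.05 0 0.06 0; 10 0 0 0 0; 10 0 0 0 0; 10 0 0 0 0"
}}

```text
time: 15.5
tool_pos: [0.5865, 0.0768, 0.1795]
tool_rot: [-0.0, 0.402, 0.916, 0.0]
contact_force: [-1.9, 0.8, 0.9]
gripper_width: 0.204
```

Emit:
{"api": "drive_tool", "payload": {
  "commands": "10 -0.022 0 0.026 0; 10 -0.022 0 0.026 0; 10 -0.022 0 0.026 0; 10 -0.022 0 0.026 0; 10 0 0 0 0; 10 0 0 0 0; 10 0 0 0 0; 10 0 0 0 0"
}}

```text
time: 16.5
tool_pos: [0.5882, 0.0753, 0.1771]
tool_rot: [-0.0, 0.402, 0.916, 0.0]
contact_force: [-4.4, 2.1, 5.8]
gripper_width: 0.201
```

Emit:
{"api": "drive_tool", "payload": {
  "commands": "10 -0.015 0 0.018 0; 10 -0.015 0 0.018 0; 10 -0.015 0 0.018 0; 10 0 0 0 0; 10 0 0 0 0; 10 0 0 0 0; 10 0 0 0 0; 10 0 0 0 0"
}}

```text
time: 17.5
tool_pos: [0.5887, 0.0751, 0.1769]
tool_rot: [-0.001, 0.402, 0.916, 0.001]
contact_force: [-8.7, 4.3, 11.6]
gripper_width: 0.201
```

Emit:
{"api": "drive_tool", "payload": {
  "commands": "10 0 0 0 0; 10 0 0 0 0; 10 0 0 0 0; 10 0 0 0 0; 10 0 0 0 0; 10 0 0 0 0; 10 0 0 0 0; 10 0 0 0 0"
}}

```text
time: 18.5
tool_pos: [0.5886, 0.0751, 0.1768]
tool_rot: [-0.001, 0.402, 0.916, 0.001]
contact_force: [-9.5, 5.6, 12.4]
gripper_width: 0.2
```

Emit:
{"api": "drive_tool", "payload": {
  "commands": "10 0.02 0 -0.025 0; 10 0.02 0 -0.025 0; 10 0.02 0 -0.025 0; 10 0 0 0 0; 10 0 0 0 0; 10 0 0 0 0; 10 0 0 0 0; 10 0 0 0 0"
}}

```text
time: 19.5
tool_pos: [0.5881, 0.0752, 0.177]
tool_rot: [-0.0, 0.402, 0.916, 0.0]
contact_force: [-4.3, 4.0, 3.7]
gripper_width: 0.205
```

Emit:
{"api": "drive_tool", "payload": {
  "commands": "10 0.022 0 -0.026 0; 10 0.022 0 -0.026 0; 10 0 0 0 0; 10 0 0 0 0; 10 0 0 0 0; 10 0 0 0 0; 10 0 0 0 0; 10 0 0 0 0"
}}

```text
time: 20.5
tool_pos: [0.5872, 0.076, 0.1784]
tool_rot: [-0.0, 0.402, 0.916, -0.0]
contact_force: [-1.7, 2.2, 1.4]
gripper_width: 0.208
```

The button answers like a spring: 16 N on the stop, about 2.9 N at 1.8 mm back. That means it was fully in, and it was held over 1 s. Now I withdraw and use the heater's front face to turn the probe upright in the grip.

Emit:
{"api": "drive_tool", "payload": {
  "commands": "10 0.28 0 -0.337 0; 10 0.28 0 -0.337 0; 10 0.28 0 -0.337 0; 10 0.28 0 -0.337 0; 10 0.28 0 -0.337 0; 10 0.9 0 0 0; 10 0.9 0 0 0; 10 0 0 0.3 0"
}}

```text
time: 21.5
tool_pos: [0.5218, 0.1479, 0.2212]
tool_rot: [0.001, 0.401, 0.916, 0.001]
contact_force: [-0.2, -0.1, 0.3]
gripper_width: 0.2
```

Emit:
{"api": "drive_tool", "payload": {
  "commands": "10 0 0 0.7 0; 10 0 0 0.7 0; 10 0 0 0.7 0; 10 0 0 0.7 0; 10 0 0 0.6 0; 10 0 0 0 0; 10 0 0 0 0; 10 0 0 0 0"
}}

```text
time: 22.5
tool_pos: [0.523, 0.1468, 0.1193]
tool_rot: [0.001, 0.402, 0.916, 0.001]
contact_force: [0.0, -0.4, -0.9]
gripper_width: 0.204
```

Emit:
{"api": "drive_tool", "payload": {
  "commands": "10 -0.2 0 0 0; 10 -0.2 0 0 0; 10 -0.2 0 0 0; 10 0 0 0 0; 10 -0.05 0 0 0; 10 -0.05 0 0 0; 10 0 0 0 0; 10 0 0 0 0"
}}

```text
time: 23.5
tool_pos: [0.5345, 0.1327, 0.1168]
tool_rot: [-0.003, 0.402, 0.916, 0.001]
contact_force: [-3.5, 5.0, -2.4]
gripper_width: 0.2
```

Emit:
{"api": "drive_tool", "payload": {
  "commands": "10 -0.05 0 0 0; 10 -0.05 0 0 0; 10 0 0 0 0; 10 0 0 0 0; 10 0 0 0 0; 10 0 0 0 0; 10 0 0 0 0; 10 0 0 0 0"
}}

```text
time: 24.5
tool_pos: [0.5368, 0.1304, 0.1174]
tool_rot: [-0.003, 0.402, 0.916, 0.001]
contact_force: [-4.6, 4.8, 1.5]
gripper_width: 0.202
```

Emit:
{"api": "drive_tool", "payload": {
  "commands": "10 -0.23 0 -0.16 0; 10 -0.23 0 -0.16 0; 10 -0.28 0 -0.13 0; 10 -0.29 0 -0.13 0; 10 -0.3 0 -0.08 0; 10 -0.3 0 -0.08 0; 10 0 0 0 0; 10 0 0 0 0"
}}

```text
time: 25.5
tool_pos: [0.5709, 0.093, 0.1396]
tool_rot: [-0.001, 0.402, 0.916, -0.0]
contact_force: [-3.5, 1.8, -2.8]
gripper_width: 0.203
```

```bash
python3 - <<'E'
from look import *
st=manip.state(); p=st["tool_pos"]; print(p,st["contact_force"])
g=p+[0,0,.0187]
u=[tuple(int(v) for v in proj(n,g-[0,0,.03])[0]) for n in("side","top")]; print(u)
segs=[]
for th in(0,10,20):
    a=axis_pts(0,np.radians(th),np.radians(133)); segs.append((g-.1106*a,g+.028*a))
look("c7",u[0],u[1],8,segs)
E
```

```text
[0.57089204 0.09295688 0.13964594] [-3.49305719  1.75194068 -2.76557402]
[(242, 194), (217, 182)]
```

View pics/c7.png

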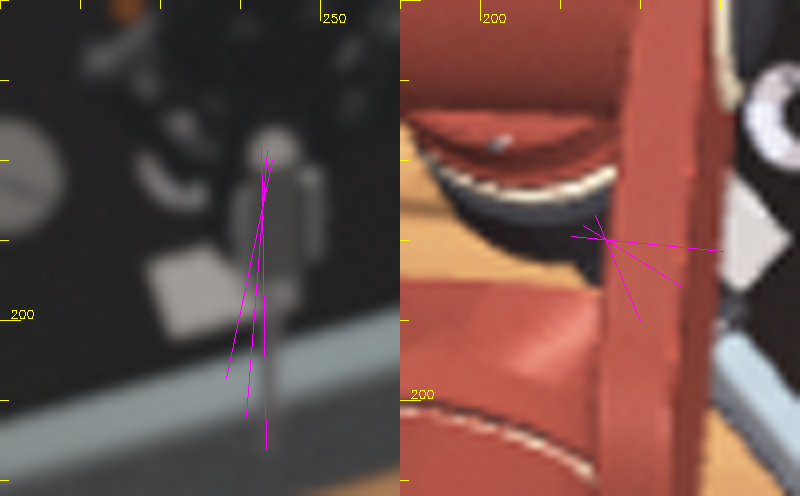

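```bash
python3 - <<'E'
import cv2
im=cv2.imread("pics/c7_side.png",0)
for r in range(174,220,2): print(r,' '.join(f"{v:3d}" for v in im[r,232:258]))
E
```

```text
174  74  69  50  36  36  37  33  31  30  32  34  35  34  33  33  33  32  28  30  32  37  42  41  36  33  31
176  76  78  62  44  36  35  31  30  34  47  69  88  95  82  61  41  33  31  30  31  31  31  32  32  32  33
178  42  50  54  53  49  40  32  31  47  83 115 131 134 128 104  69  40  30  30  30  30  32  32  33  32  34
180  30  33  34  36  37  33  31  32  48  80 104 113 110 101  86  70  63  54  39  32  32  32  32  34  33  33
182  51  47  52  47  35  31  31  36  48  60  65  68  67  67  70  85 102  93  63  38  33  33  33  33  34  33
184 100 100 101  80  48  31  41  64  82  77  67  66  66  66  65  61  73  75  59  40  34  33  33  33  33  34
186  57  60  58  47  38  32  46  72  82  73  66  65  67  67  64  61  72  75  62  45  35  33  33  34  33  33
188  35  34  35  33  30  32  49  72  81  72  65  66  67  67  64  62  72  74  58  38  33  33  34  33  34  33
190  46  53  63  71  63  45  46  65  77  71  64  65  66  66  65  60  71  74  57  40  33  35  34  33  33  33
192 123 133 142 144 131 104  79  78  81  74  67  66  68  67  64  58  58  56  44  36  33  33  33  33  33  33
194 156 156 155 156 
[... 683 characters left out ...]
 138 145 146 145 144 142 138 135 130 125 118 112 105
208 142 144 145 146 147 146 147 146 145 140 121 104 114 128 131 126 120 114 106 101  94  87  81  77  74  70
210 146 146 145 145 144 140 137 133 127 119 104  94  96  98  89  82  78  75  71  67  66  66  65  66  66  66
212 135 129 123 117 110 103  98  90  85  81  81  81  76  71  66  64  64  65  65  65  65  65  66  65  65  65
214  93  87  82  78  74  70  70  67  66  68  72  78  72  66  65  64  64  66  64  64  64  63  65  65  66  64
216  65  65  64  65  65  64  65  65  65  68  70  73  70  66  63  65  66  62  62  63  64  64  65  65  64  64
218  66  64  65  66  66  67  66  65  64  65  65  67  65  64  64  64  64  64  64  65  66  67  67  67  67  71
```

Side view numbers: handle top is centred at (243.9,178) and the shaft end at (243.0,216), so about 4–5° of lean remains. I'll push a bit more and measure again numerically.

Emit:
{"api": "drive_tool", "payload": {
  "commands": "10 -0.09 0 -0.01 0; 10 -0.09 0 -0.01 0; 10 -0.09 0 0 0; 10 0 0 0 0; 10 0 0 0 0; 10 0 0 0 0; 10 0 0 0 0; 10 0 0 0 0"
}}

```text
time: 26.6
tool_pos: [0.5762, 0.0877, 0.1403]
tool_rot: [-0.001, 0.401, 0.916, 0.0]
contact_force: [-4.4, 3.6, -3.8]
gripper_width: 0.202
```

```bash
cat >> look.py <<'E'
def slope():
    p=manip.state()["tool_pos"];g=p+[0,0,.0187];print(p,manip.state()["contact_force"])
    im=manip.grab_frame("side")[...,::-1].copy(); cv2.imwrite("pics/slope.png",im); im=cv2.cvtColor(im,cv2.COLOR_BGR2GRAY)
    for th in(0,5):
        a=axis_pts(0,np.radians(th),np.radians(133)); print(th,proj("side",[g+.028*a,g-.031*a,g-.09*a,g-.11*a]).round(1).tolist())
    c=int(proj("side",g)[0][0]); r0=int(proj("side",g)[0][1])
    print(c-10)
    for r in range(r0-10,r0+36,2): print(r,' '.join(f"{v:3d}" for v in im[r,c-10:c+14]))
E
python3 -c "
from look import *
slope()"
```

```text
[0.57617282 0.08772136 0.14031382] [-4.35545278  3.60038017 -3.78905558]
0 [[241.5, 176.3], [241.9, 193.3], [242.2, 209.3], [242.2, 214.5]]
5 [[241.9, 176.7], [241.5, 192.8], [241.1, 207.7], [241.0, 212.5]]
231
174  56  65  57  41  34  33  31  31  35  44  58  68  71  59  45  37  33  30  30  31  33  34  33  34
176  49  59  59  52  45  37  31  30  51  88 117 128 128 114  86  55  36  32  31  30  34  41  51  54
178  33  37  39  40  39  33  32  32  49  83 105 113 111 102  83  62  51  45  36  34  38  45  50  50
180  40  33  31  30  30  31  31  33  44  61  69  69  69  69  68  75  90  82  55  37  34  34  35  35
182  96  79  65  50  35  32  43  66  75  71  67  68  69  69  66  63  71  69  50  36  33  34  34  34
184 126 130 118  86  50  32  46  74  83  72  65  67  68  69  66  62  71  68  51  37  35  34  33  34
186  54  58  58  49  37  31  46  72  82  74  66  68  68  69  66  62  70  68  50  37  33  35  34  33
188  35  35  35  34  34  33  47  73  82  73  67  68  69  68  66  62  71  68  51  37  33  34  35  34
190  40  45  53  63  71  67  63  77  83  74  66  67  68  68  66  59  61  58  45  36  34  
[... 710 characters left out ...]

206  72  86  99 110 119 130 137 139 141 141 131 109  99 124 143 147 146 146 145 142 138 135 131 124
208 139 142 144 146 146 147 147 146 146 145 138 116 102 119 132 132 126 120 114 107 101  95  88  82
210 145 146 147 146 146 144 142 137 134 127 118 104  94  98  98  90  83  79  75  71  68  66  66  66
212 138 134 129 123 117 111 104  98  91  86  83  82  84  81  74  68  64  64  65  65  66  66  65  65
214  99  94  87  83  79  74  72  70  66  67  70  78  81  76  67  65  64  64  65  66  64  64  64  64
216  68  65  66  64  64  67  65  66  66  65  68  70  70  68  65  64  66  65  63  63  63  64  64  65
218  67  66  64  65  66  67  67  67  65  65  65  66  66  65  65  64  65  64  64  64  65  67  67  67
```

Emit:
{"api": "drive_tool", "payload": {
  "commands": "10 -0.06 0 0 0; 10 -0.055 0 0 0; 10 0 0 0 0; 10 0 0 0 0; 10 0.5 0 0 0; 10 0.5 0 -0.4 0; 10 0 0 -0.8 0; 10 0 0 -0.8 0"
}}

```text
time: 27.65
tool_pos: [0.5594, 0.1072, 0.2036]
tool_rot: [0.002, 0.401, 0.916, 0.0]
contact_force: [0.5, -0.1, -0.8]
gripper_width: 0.2
```

The probe is upright to about 0–2° (shaft and handle are aligned in the side rows). Now I carry it around the heater's corner to the front of the clip.

Emit:
{"api": "drive_tool", "payload": {
  "commands": "10 0 0 -0.25 10.7; 10 0 0 -0.25 10.7; 10 0 0 -0.25 10.7; 10 0 0 -0.25 10.7; 10 -1 -1 0 0; 10 -1 -1 0 0; 10 -1 -1 0 0; 10 -1 -1 0 0"
}}

```text
time: 28.65
tool_pos: [0.4383, -0.0137, 0.2329]
tool_rot: [0.002, 0.708, 0.706, 0.001]
contact_force: [-0.4, -0.1, -0.0]
gripper_width: 0.205
```

Emit:
{"api": "drive_tool", "payload": {
  "commands": "10 -1 -0.22 0 0; 10 -1 -0.22 0 0; 10 -1 -0.22 0 0; 10 -1 -0.22 0 0; 10 -1 -0.22 0 0; 10 -1 -0.22 0 0; 10 -1 -0.22 0 0; 10 -1 -0.22 0 0"
}}

```text
time: 29.65
tool_pos: [0.3855, -0.2541, 0.233]
tool_rot: [0.003, 0.708, 0.706, -0.0]
contact_force: [0.4, 0.3, -0.6]
gripper_width: 0.2
```

Emit:
{"api": "drive_tool", "payload": {
  "commands": "10 -0.95 -0.23 0 0; 10 -0.95 -0.22 0 0; 10 0 0 0.6 0; 10 0 0 0.7 0; 10 0 0 0.7 0; 10 0 0 0.7 0; 10 0 0 0.6 0; 10 0 0 0 0"
}}

```text
time: 30.65
tool_pos: [0.371, -0.3084, 0.1301]
tool_rot: [-0.002, 0.708, 0.706, 0.0]
contact_force: [0.3, -0.4, -1.5]
gripper_width: 0.208
```

```bash
python3 - <<'E'
from look import *
st=manip.state(); p=st["tool_pos"]; print(p,st["contact_force"])
g=p+[0,0,.0187]; S=np.array([.437,-.310,.112])
u=[tuple(int(v) for v in proj(n,S)[0]) for n in("side","top")]; print(u)
a=np.array([0,0,1.])
look("c8",(u[0][0]+6,u[0][1]-3),u[1],8,[(g-.1106*a,g+.028*a),(S-[.034,0,0],S)])
E
```

```text
[ 0.37098536 -0.30839194  0.13010281] [ 0.28359609 -0.35816208 -1.46779098]
[(313, 143), (369, 246)]
```

View pics/c8.png

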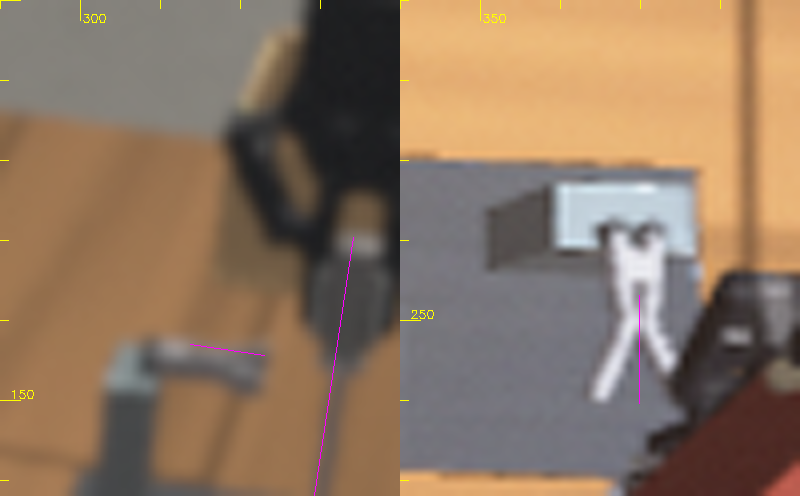

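The crop shows the clip pinch at top (369.7,250) and the V centred on my seat line within about 0.5 mm. The probe is upright in front of it, side (344,140). I go in a little high.

Emit:
{"api": "drive_tool", "payload": {
  "commands": "10 -0.05 0 -0.13 0; 10 0 0.25 0 0; 10 0 0.25 0 0; 10 0 0.25 0 0; 10 0 0.25 0 0; 10 0 0.25 0 0; 10 0 0.2 0 0; 10 0 0 0 0"
}}

```text
time: 31.75
tool_pos: [0.4155, -0.3115, 0.1357]
tool_rot: [-0.0, 0.708, 0.706, -0.0]
contact_force: [-0.4, 0.3, -0.2]
gripper_width: 0.203
```

Emit:
{"api": "drive_tool", "payload": {
  "commands": "10 0 0.13 0 0; 10 0 0.13 0 0; 10 0 0.13 0 0; 10 0 0.13 0 0; 10 0 0.13 0 0; 10 0 0 0 0; 10 0 0 0 0; 10 0 0 0 0"
}}

```text
time: 32.75
tool_pos: [0.4351, -0.3116, 0.1361]
tool_rot: [0.001, 0.708, 0.706, 0.0]
contact_force: [1.4, -0.9, -0.1]
gripper_width: 0.204
```

Emit:
{"api": "drive_tool", "payload": {
  "commands": "10 0 0.05 0 0; 10 0 0 0.07 0; 10 0 0 0.07 0; 10 0 0 0.06 0; 10 0 0 0 0; 10 0 0 0 0; 10 0 0 0 0; 10 0 0 0 0"
}}

```text
time: 33.75
tool_pos: [0.4361, -0.3114, 0.1296]
tool_rot: [-0.0, 0.708, 0.706, 0.0]
contact_force: [1.4, -0.5, -0.8]
gripper_width: 0.206
```

Emit:
{"api": "drive_tool", "payload": {
  "commands": "10 0 0.03 0.05 0; 10 0 0 0.05 0; 10 0 0 0.05 0; 10 0 0 0.05 0; 10 0 0 0 0; 10 0 0 0 0; 10 0 0 0 0; 10 0 0 0 0"
}}

```text
time: 34.75
tool_pos: [0.4371, -0.3117, 0.1242]
tool_rot: [0.0, 0.708, 0.706, -0.0]
contact_force: [-1.2, 1.2, 4.7]
gripper_width: 0.203
```

Emit:
{"api": "drive_tool", "payload": {
  "commands": "10 0 -0.015 0.03 0; 10 0 0 0 0; 10 0 0 0 0; 10 0 0 0 0; 40 0 0 0 0; 40 0 0 0 0; 40 0 0 0 0; 40 0 0 0 0"
}}

```text
time: 35.75
tool_pos: [0.4364, -0.3114, 0.1224]
tool_rot: [-0.0, 0.708, 0.706, -0.0]
contact_force: [0.2, -0.7, -0.8]
gripper_width: 0.468
```

```bash
python3 - <<'E'
from look import *
st=manip.state(); p=st["tool_pos"]; print(p,st["contact_force"],st["gripper_width"])
S=np.array([.437,-.311,.112]); a=np.array([0,0,1.])
u=[tuple(int(v) for v in proj(n,S)[0]) for n in("side","top")]; print(u)
look("c9",(u[0][0]+3,u[0][1]-3),u[1],8,[(S-.08*a,S),(S+.004*a,S+.059*a)])
E
```

```text
[ 0.43635709 -0.31139051  0.12240885] [ 0.24714273 -0.65126846 -0.77032767] 0.46799093992088625
[(313, 142), (370, 246)]
```

View pics/c9.png

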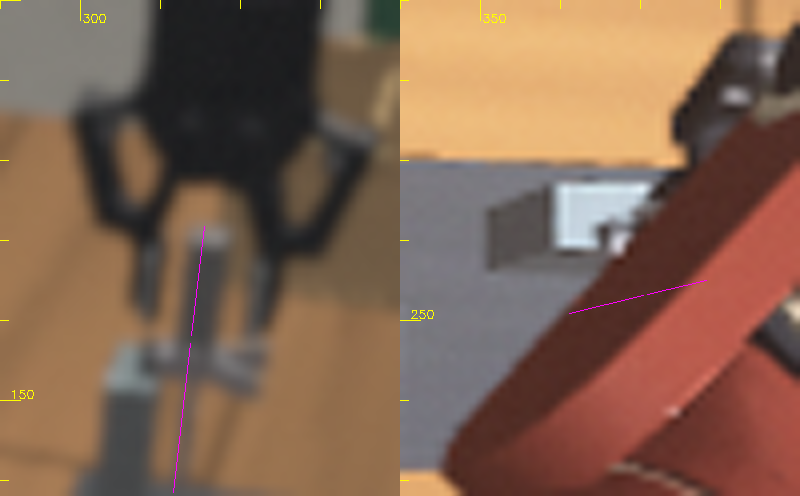

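The probe stands upright in the clip at side (315,135) with the collar on the jaws, and the fingers are clear on both sides. I retreat upward and away for a final look.

Emit:
{"api": "drive_tool", "payload": {
  "commands": "60 0 0 0 0; 60 0 0 -0.5 0; 60 0 0 -0.9 0; 60 0 0 -0.9 0; 60 0 0 -0.9 0; 60 0 0 -0.9 0; 60 1 0 0 0; 60 1 0 0 0"
}}

```text
time: 36.85
tool_pos: [0.437, -0.2513, 0.2479]
tool_rot: [0.001, 0.708, 0.706, 0.0]
contact_force: [-0.2, 0.2, 0.1]
gripper_width: 0.708
```

Emit:
{"api": "drive_tool", "payload": {
  "commands": "60 1 0 0 0; 60 1 0 0 0; 60 1 0 0 0; 60 1 0 0 0; 60 1 0 0 0; 60 0 0 0 0; 60 0 0 0 0; 60 0 0 0 0"
}}

```text
time: 37.85
tool_pos: [0.4372, -0.1023, 0.2461]
tool_rot: [0.0, 0.708, 0.706, -0.0]
contact_force: [-0.0, 0.5, -0.5]
gripper_width: 0.704
```

```bash
python3 - <<'E'
from look import *
st=manip.state(); print(st["tool_pos"],st["contact_force"])
S=np.array([.437,-.311,.112]); a=np.array([0,0,1.])
ims={n:manip.grab_frame(n)[...,::-1].copy() for n in("side","top")}
for n in ims: cv2.imwrite(f"pics/f_{n}.png",ims[n])
d=np.zeros((600,800,3),np.uint8)
d[:300,:400]=cv2.resize(ims["side"],(400,300)); d[300:,:400]=cv2.resize(ims["top"],(400,300))
d[:300,400:]=tile(ims["side"],290,110,50,38,8)[:300]; d[300:,400:]=tile(ims["top"],345,225,50,38,8)[:300]
print(proj("side",[S-.08*a,S,S+.059*a]),proj("top",[S,S+.059*a]))
cv2.imwrite("pics/final.png",d)
E
```

```text
[ 0.43715941 -0.10234357  0.2461345 ] [-0.03687989  0.52504585 -0.53325751]
[[311.71774454 161.58124957]
 [313.86814089 142.90389582]
 [315.55448605 128.25707721]] [[370.38582388 246.96923595]
 [378.25755023 245.11600146]]
```

View pics/final.png

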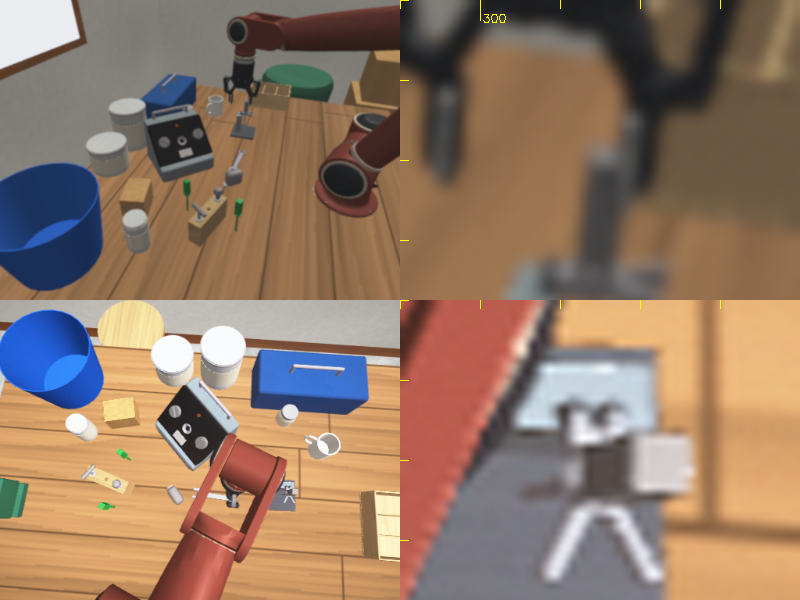

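The top crop shows the handle top at (378.1,245.4) against (378.3,245.1) predicted for a seated upright probe. It stands behind the V's pinch, and the other objects are where they were. Handing in.

```bash
python3 -c "
from plant import manip
print(manip.job_done(), manip.state()['time'])"
```

```text
the job is handed in; nothing more can be done
the job is handed in; nothing more can be done
```

I pressed and held the reset button, snapped the probe upright into the clip, let go, and handed the job in with the clock at about 38 s.

- **Tilting:** The drive only turns about the tool's own axis, so I tilted the probe about 40° in the grip by levering it against the rim of its block hole. Afterwards I pushed its tip along the heater's front face to bring it upright again.
- **Reset button:** I pushed along the hole to the hard stop and held 7–16 N for over 1 s. On backing off 1.8 mm the force fell to about 2.9 N, which matches the button's spring. I could not see the button itself, and my estimate of the insertion depth was about 4 mm short of the nominal 29 mm. I put that down to measurement error in the hole or the grip.
- **Clip:** The shaft was pulled into the pocket (side force reversed sign at the seat) and I lowered it until the collar met the jaws, at about the expected height.
- **Final check:** In the top view the handle top is within about 0.3 px (under 1 mm) of where an upright, seated probe should be. The side view had earlier shown a steady offset of about 1 px (2–3 mm), before and after release, which I took as calibration error. The other objects look undisturbed in the final pictures.
- **Forces:** The highest I read was about 17 N; I read it only at the end of each call, so short peaks in between would not show.

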